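Hold a connector home in the contact test jig

ROBOT

A 7-joint arm with a two-finger parallel gripper is mounted at the origin on a cart in front of the work surface, level with it; the furniture and walls round the work are solid. World frame = base frame: x ahead of the robot, y to its left, z up, the work surface at z = 0. Lengths are in mm, angles in rad, forces in N, time in s.
With the tool pointing down it reaches from about 400 to 875 mm from the base axis. Payload 4.4 kg.
Tool frame: the origin (TCP) lies midway between the tips of the shut fingers; the grasp point (between the pads) lies 19 mm behind it (r.grasp_offset is the distance from the TCP to the grasp point, in mm); z points along the fingers, y is the line along which they close (so a half turn about z gives the same grasp; the last joint's range is limited). The gripper opens to 85 mm and grips with 20 to 120 N. Pads are 22 mm wide; open, the fingers measure 114 mm over their backs; the gripper's body (76 mm by 85 mm) begins 54 mm behind the grasp point. The pads swing forward as they close: fully open they stand 13 mm farther back than shut.
Start: joints at [-1.411, 0.628, 0.038, 1.517, -0.027, 0.996, -0.02], TCP at [145.499, 633.52, 206.613] pointing down, gripper open.
Joint ranges: [-3.06, 3.06], [-0.37, 2.12], [-1.25, 1.32], [0.18, 2.47], [-1.1, 4.24], [0.23, 1.98], [-2.94, 2.94]. Speed limits (rad/s): [2.57, 2.57, 3.14, 3.14, 3.14, 3.14, 3.14].

INTERFACE

Orientations are given as a unit quaternion [w, x, y, z].
In Python, from station import r gives the robot as it stands. The module is installed in compiled form; this text tells all that it offers.
- The arm moves only by the tool servo_tool, never from a script. Its argument "targets" is one flat list of numbers, 7 for each row, row after row: the turn, a rotation vector about the tool's x, y, z in rad, then the shift along the tool's x, y, z in m, then the gripper's target within -1 to 1 (shut at 1, half-way at 0, fully open at -1). A call has 1 to 10 rows; each row is the pose to reach, as a shift and turn from the pose commanded when the call began, along the tool's axes at that moment; what a row does not reach only later rows make up. A row lasts 1/10 s, in which the tool goes at most 50 mm and 8.59 degrees, less where a joint would pass 70% of its speed; a pose out of reach is approached as far as the arm can. A call with a gripper value outside its range is refused whole. The fingers move at their own pace and stop on an object; "grip_force" is the grip in N (left out, the last holds). Time passes only in rows, so rows that repeat a pose let the fingers close. It gives the time, the measured TCP pose, the force, the opening and the grip force at its end, in the units of the state.
- r.get_state(): the state, without advancing time (a new reading comes with each control period).
- r.get_image(name): name is "scene" or "top"; returns a dict with "color" (420x560x3 uint8, blue, green, red), "depth" (420x560 float32, mm along the optical axis (not along the pixel's ray), 0 where there is no reading), "fx", "fy", "cx", "cy" (pixels), "distortion" ([k1, k2, p1, p2, k3] as OpenCV has them; the pictures are not rectified), "cam_to_world" (4x4, takes a point from camera to world coordinates). Camera axes: x right, y up, looking along -z (the intrinsics and any distortion apply to the point x, -y, -z); pixel columns grow to the right and rows downward; lengths in mm; the calibration is good to about 2 mm. A picture is of the moment at which its call begins.
- r.close_job(): hands the job in; it is judged then, once.
The state is a dict: "t": time; "joint_pos": joint angles; "dq": joint speeds; "effort": joint torques, N m; "position": TCP position; "orientation": TCP orientation; "force": force on the tool from outside, world axes, zero at the start; "wrist_torque": the same for the moment, N m; "grip_width": finger opening in mm; "finger_force": force on a finger pad.
Only numpy, scipy, OpenCV 4.12 (cv2) and the standard library are available. Lean on these libraries where they do the work, as an engineer would, in place of code of your own. Each camera call takes 0.05 s, during which the arm holds its last target. There are 200 camera calls.

TASK

Press the test jig's sprung-open cover down until its catch holds it shut by itself. Then pick up the round connector, bring it over the jig's rail with its pin end towards the plunger, and push it straight in against the spring until it is fully home on the steel stop plate. Finish there: keep holding it pressed against the stop, do not let go, and leave the other things on the bench where they are.

Things in the scene. Friction and masses are not known exactly. Their poses are not given: they have to be found in the camera images.
- stop_center (a point): the centre of the steel stop plate's front face on the jig, where the middle of the connector's pin face must end; 42 mm above the bench. Its x axis is the push direction (level, from the rail into the housing), z is up
- plunger_tip (a point): centre of the front face of the round black sprung plunger (14 mm in diameter) that sticks 10 mm out of the stop plate; it slides along x of stop_center, against about 3 N at first and 7 N when flush with the plate
- plunger (a joint): how far the plunger is pushed in, m: 0 at rest, 0.010 when its face is flush with the stop plate
- cover (a joint): angle of the housing's grey lid, rad: 0 shut, about 0.72 at the start. A weak spring lifts it open unless the side catch has clicked (this takes about 5 to 10 N on the pad just before it is shut)
- cover_pad (a point): centre of the thumb pad on top of the lid (lid 70 x 62 mm), 50 mm from the hinge, which lies along y at x = 70, z = 16 mm in the stop_center frame, the far end of the housing. Shut, the pad lies at x = 20, y = 0, z = 22 mm in that frame; press there from above with closed fingers
- connector_mid (a point): centre of the light grey round connector (a lying cylinder, 49 mm long, 22 mm wide and 24 mm high, 40 to 80 g, loose on the bench), 12 mm above its underside. Its -x axis points out of the pin end (brass pins, knurled nut), +x out of the narrow tail end; z is up
- connector_face (a point): middle of the connector's pin-end face (the rim that meets the stop), 22 mm from connector_mid along -x; the brass pins stick out 4 mm further
- stop: the steel stop plate of the jig, fixed, 60 x 48 mm, with a hole for the plunger
- connector: the connector as a whole; its origin is on its underside, 2 mm from connector_mid towards the pins
- relay: bystander: a small relay in a clear case, 22 x 29 x 41 mm, standing on the bench, to be left alone
- tape: bystander: a roll of black tape, 55 mm across, 19 mm high, lying flat, to be left alone
- board: bystander: a small green circuit board, 42 x 60 mm, lying on the bench, to be left alone
- jig: the jig, fixed, at any place and angle: plate 190 x 104 x 10 mm. Seen from stop_center: a 16 mm wide rail, top at z = -12 mm (a connector on it is at the right height), runs from x = -95 mm to 0; two guide posts at x = -11 to 0 leave 27 mm between them, top z = 4 mm, so grip the connector behind its front 12 mm; the black housing fills x = 0 to 70, shut up to z = 22 mm

How it is judged:
By the outcome, as a careful person would: the job done as asked, in the order asked, and still so for the second after the job is handed in, while the arm keeps its last pose, push and grip.
It also fails if it takes over 58 s, if anything falls off the work surface, if the arm or the gripper's body presses on something with over 40 N, if the wrist force passes 120 N, or if a joint passes its speed limit or range.

## Working session

There is one attempt and no reset: what is moved stays moved. The work goes in short steps, Python scripts to look and compute and a tool call to move; the robot and the scene stay as the last step left them, time stands still between calls to the robot, and variables do not carry over. Pictures are saved under pics/ and viewed, at most 10 in all, crops included, and the job is handed in when it is done.

Besides the shell and the picture viewer there is one more tool, called after "Request:" as name(argument=value, ...), one argument or row to a line, values as JSON. servo_tool: Moves the arm, as the interface text tells. Its arguments: {"type":"object","properties":{"targets":{"type":"array"},"grip_force":{"type":"number"}},"required":["targets"]}

```bash
mkdir -p pics
cat > h.py <<'E'
import numpy as np, cv2
from scipy.spatial.transform import Rotation as R
from station import r
def snap(n,f):
    im=r.get_image(n); cv2.imwrite('pics/'+f+'.png',im['color']); np.save('pics/'+f+'.npy',im,allow_pickle=True); return im
def load(f): return np.load('pics/'+f+'.npy',allow_pickle=True).item()
def ray(im,px):
    K=np.array([[im['fx'],0,im['cx']],[0,im['fy'],im['cy']],[0,0,1]])
    u=cv2.undistortPoints(np.array(px,float).reshape(-1,1,2),K,np.array(im['distortion'],float)).reshape(-1,2)
    d=np.c_[u[:,0],-u[:,1],-np.ones(len(u))]
    T=np.array(im['cam_to_world']); return T[:3,3],d@T[:3,:3].T
def plane(im,px,z):
    o,d=ray(im,px); return o+d*((z-o[2])/d[:,2])[:,None]
def deep(im,px):
    o,d=ray(im,px); p=np.array(px).astype(int); return o+d*im['depth'][p[:,1],p[:,0]][:,None]
E
python3 - <<'E'
from h import *
a=snap('scene','s0'); b=snap('top','t0')
for i in(a,b): print(np.array(i['cam_to_world']).round(2).tolist(), i['fx'])
s=r.get_state(); print(s['position'],s['orientation'],s['t'],s['force'],s['grip_width'],r.grasp_offset)
E
```

```text
[[0.79, 0.39, -0.47, 96.41], [-0.61, 0.51, -0.6, -584.05], [0.0, 0.76, 0.65, 778.23], [0.0, 0.0, 0.0, 1.0]] 407.6837677604207
[[0.02, 0.99, -0.11, 475.87], [-1.0, 0.02, -0.01, 41.3], [-0.01, 0.11, 0.99, 1201.23], [0.0, 0.0, 0.0, 1.0]] 441.4828639688734
[145.36764755 632.92667019 205.77331678] [-7.95193014e-05  1.12668368e-01  9.93632287e-01 -8.42829541e-04] 0.1 [-1.17102791 -0.73614533 -1.08787729] 85.47937289051289 18.700000000000003
```

View pics/s0.png

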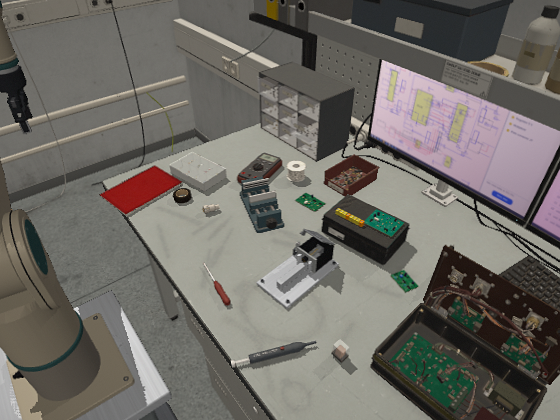

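View pics/t0.png

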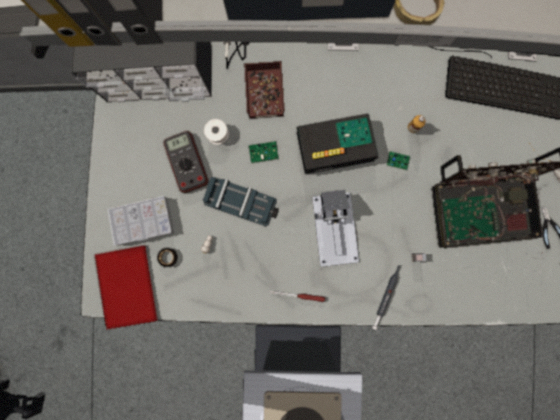

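The scene shows the jig near (300,270), its lid open. The connector is near (210,210), the tape at (182,196) and the relay at (342,350). In the top view the jig is near (335,230), the connector at (208,244), the tape at (167,257) and the relay at (420,257). I'll enlarge the jig and connector.

Run:
```python
from h import *
s=load('s0')['color'];t=load('t0')['color']
f=lambda i,x,y,w,h,k:cv2.resize(i[y:y+h,x:x+w],None,fx=k,fy=k,interpolation=cv2.INTER_CUBIC)
# left: jig, right: connector
A=np.hstack([f(t,300,180,75,90,5),f(t,190,225,40,45,10)[:450]])
cv2.imwrite('pics/c_t.png',A)
B=np.hstack([f(s,250,225,100,85,4),f(s,190,195,40,34,10)])
cv2.imwrite('pics/c_s.png',B); print(A.shape,B.shape)
```

```text
(450, 775, 3) (340, 800, 3)
```

View pics/c_t.png

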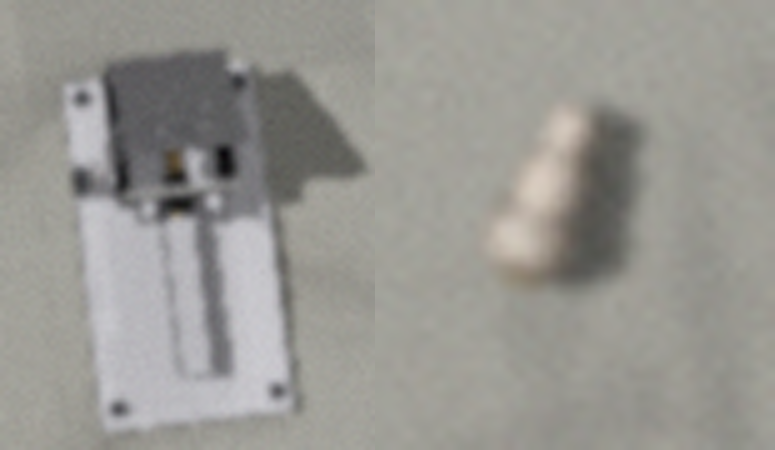

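View pics/c_s.png

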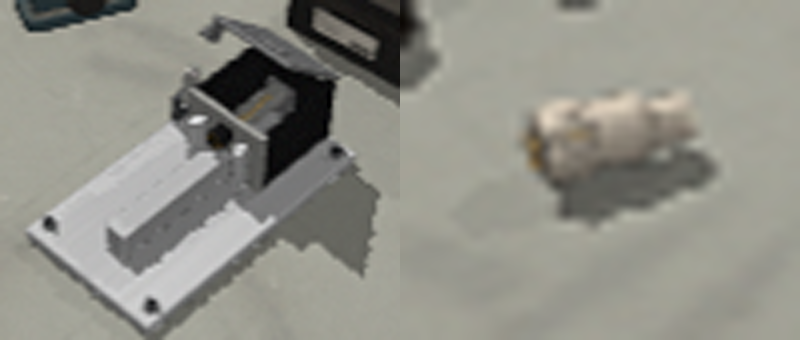

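The top crop shows the plate's corners at about (321,266), (359,262) and (313,196), with the rail running down to (336..342,255). The connector lies from its pin end at (207,252) to its tail at (212,236). In the scene crop its brass pins face left, at (203,209).

Run:
```python
from h import *
np.set_printoptions(suppress=True,precision=1)
t=load('t0');s=load('s0')
P=lambda im,x0,y0,k,pts,z:plane(im,[((x+.5)/k-.5+x0,(y+.5)/k-.5+y0) for x,y in pts],z)
j=P(t,300,180,5,[(105,430),(297,410),(65,82)],10); print('plate top',j)
rl=P(t,300,180,5,[(165,225),(180,377),(213,377),(203,235)],30);print('rail top',rl)
print('screws',P(t,300,180,5,[(120,408),(279,391),(82,98),(239,80)],11))
print('stop top edge t',P(t,300,180,5,[(118,197),(238,180)],66))
# scene: plate corners near: left, front, right-back screw
print('plate scene',P(s,250,225,4,[(27,233),(150,330),(355,152)],10))
print('screws scene',P(s,250,225,4,[(49,224),(151,305),(337,152)],11))
print('rail end scene',P(s,250,225,4,[(107,228),(130,240)],30))
print('posts scene', P(s,250,225,4,[(196,122),(239,150)],46))
print('posts top', P(t,300,180,5,[(148,210),(213,203)],46))
print('plunger scene via depth',deep(s,[(250+217/4,225+136/4)]))
# connector: mask where local colour/height differ
for n,im,(x,y,w,h) in(('t',t,(190,225,40,45)),('s',s,(190,195,40,34))):
    ys,xs=np.mgrid[y:y+h,x:x+w]; px=np.c_[xs.ravel(),ys.ravel()]
    W=deep(im,px); c=im['color'][ys,xs].astype(int).reshape(-1,3)
    m=(W[:,2]>6)&(W[:,2]<40); 
    q=W[m]; print(n,m.sum(),'z max',q[:,2].max(),'mean',q.mean(0)); 
    br=(c[:,2]-c[:,0]>14)
    mm=br.reshape(h,w).astype(np.uint8); nn,l,st,_=cv2.connectedComponentsWithStats(mm)
    k=1+st[1:,4].argmax(); print(st[k]); pts=px[(l==k).ravel()]; g=plane(im,pts,12)
    mu=g.mean(0); u,ss,v=np.linalg.svd(g[:,:2]-mu[:2]); print('colour mean',mu,'axis',v[0],((g[:,:2]-mu[:2])@v[0]).min(),((g[:,:2]-mu[:2])@v[0]).max(),'wid',np.ptp((g[:,:2]-mu[:2])@v[1]))
```

```text
plate top [[ 439.1  -42.5   10. ]
 [ 451.4 -145.6   10. ]
 [ 626.6  -18.4   10. ]]
rail top [[548.5 -71.6  30. ]
 [468.2 -80.3  30. ]
 [468.5 -97.8  30. ]
 [543.5 -91.8  30. ]]
screws [[ 451.   -50.3   11. ]
 [ 461.5 -135.7   11. ]
 [ 617.9  -27.7   11. ]
 [ 629.3 -113.1   11. ]]
stop top edge t [[ 560.3  -43.7   66. ]
 [ 570.2 -105.7   66. ]]
plate scene [[ 437.4  -46.5   10. ]
 [ 452.4 -147.3   10. ]
 [ 640.  -119.1   10. ]]
screws scene [[ 451.6  -49.6   11. ]
 [ 463.2 -134.5   11. ]
 [ 630.2 -112.8   11. ]]
rail end scene [[ 468.1  -86.    30. ]
 [ 473.4 -101.4   30. ]]
posts scene [[554.1 -63.2  46. ]
 [559.9 -96.9  46. ]]
posts top [[555.2 -61.   46. ]
 [559.5 -95.2  46. ]]
plunger scene via depth [[556.  -82.3  47.1]]
t 142 z max 28.14166045976117 mean [488.4 262.7  18.8]
[ 10  10  12  19 129]
colour mean [488.1 267.1  12. ] axis [-0.9  0.3] -28.5999175826478 23.339360017233542 wid 23.83844939037931
s 118 z max 26.065914561504997 mean [486.8 261.6  17.2]
[  9   9  21   9 112]
colour mean [489.8 266.4  12. ] axis [-0.9  0.3] -28.07014391399197 31.30161962994378 wid 35.28428587404335
```

```bash
cat >> h.py <<'E'
S=np.array([564,-78.7,42.]); YAW=np.radians(7.55)
def jig(x,y,z): 
    c,s=np.cos(YAW),np.sin(YAW); return S+[c*x-s*y,s*x+c*y,z]
def go(p,xaz=None):
    """turn (rad) and shift (m) in tool axes to TCP p, pointing straight down, tool x azimuth xaz deg"""
    s=r.get_state(); q=s['orientation']; A=R.from_quat(np.r_[q[1:],q[0]])
    if xaz is None: m=A.as_matrix(); xaz=np.degrees(np.arctan2(m[1,0],m[0,0]))
    a=np.radians(xaz); x=[np.cos(a),np.sin(a),0]; y=[np.sin(a),-np.cos(a),0]
    B=R.from_matrix(np.c_[x,y,[0,0,-1.]])
    print('to',np.round(p,1),'turn',(A.inv()*B).as_rotvec().round(4),'shift',(A.inv().apply(np.array(p)-s['position'])/1000).round(4))
def st():
    s=r.get_state(); q=s['orientation']; m=R.from_quat(np.r_[q[1:],q[0]]).as_matrix()
    print('t',round(s['t'],2),'pos',np.round(s['position'],1),'xaz',round(np.degrees(np.arctan2(m[1,0],m[0,0])),1),'F',np.round(s['force'],1),'w',round(s['grip_width'],1),'ff',np.round(s['finger_force'],1),'j7',round(s['joint_pos'][6],2))
E
python3 - <<'E'
from h import *
st(); go(jig(33,0,110)); 
t=load('t0');s=load('s0')
# connector: colour mask principal axis, extents via both views
for n,im,(x,y,w,h) in(('t',t,(195,230,25,30)),('s',s,(196,200,28,18))):
    ys,xs=np.mgrid[y:y+h,x:x+w]; px=np.c_[xs.ravel(),ys.ravel()]
    W=deep(im,px); m=(W[:,2]>8); q=W[m]; mu=q[:,:2].mean(0); v=np.linalg.svd(q[:,:2]-mu)[2]
    a=(q[:,:2]-mu)@v.T; print(n,m.sum(),mu,v[0],np.degrees(np.arctan2(v[0,1],v[0,0])),a.min(0),a.max(0),'mid',mu+((a.min(0)+a.max(0))/2)@v)
E
```

```text
t 0.1 pos [145.4 632.9 205.8] xaz 167.1 F [-1.2 -0.7 -1.1] w 85.5 ff 0.0 j7 -0.02
to [596.7 -74.4 152. ] turn [-0.0017  0.     -0.    ] shift [-0.5982 -0.5882  0.0548]
t 130 [488.03814896 255.94698311] [0.03786132 0.999283  ] 87.83018749494461 [-214.94989035  -23.72888801] [25.93534574 20.02734839] mid [486.3094216  161.43739963]
s 110 [480.23646123 243.01621297] [-0.42195619 -0.90661622] -114.95815153581509 [-31.60727182 -25.77930084] [911.78998273  22.04258369] mid [ 296.2310748  -156.76611491]
```

Request:
servo_tool(
  targets=[0,0,0,-0.3,-0.294,0.027,1,0,0,0,-0.3,-0.294,0.027,1,0,0,0,-0.3,-0.294,0.027,1,0,0,0,-0.3,-0.294,0.027,1,0,0,0,-0.3,-0.294,0.027,1,0,0,0,-0.3,-0.294,0.027,1,0,0,0,-0.3,-0.294,0.027,1,0,0,0,-0.598,-0.588,0.055,1,0,0,0,-0.598,-0.588,0.055,1,0,0,0,-0.598,-0.588,0.055,1],
)

```text
t: 1.1
position: [414.9, 211.3, 174.0]
orientation: [-0.0, 0.113, 0.994, 0.0]
force: [1.1, 0.0, 0.6]
grip_width: -0.1
finger_force: 0.0
```

Run:
```python
from h import *
st(); go(jig(33,0,110))
t=load('t0');s=load('s0')
for n,im,(x,y,w,h) in(('t',t,(195,230,25,30)),('s',s,(196,200,28,18))):
    ys,xs=np.mgrid[y:y+h,x:x+w]; px=np.c_[xs.ravel(),ys.ravel()]
    W=deep(im,px); m=(W[:,2]>8)&(W[:,2]<32); q=W[m]; mu=q[:,:2].mean(0); v=np.linalg.svd(q[:,:2]-mu)[2]
    a=(q[:,:2]-mu)@v.T; print(n,m.sum(),mu,np.degrees(np.arctan2(v[0,1],v[0,0])),a.min(0),a.max(0),'mid',mu+((a.min(0)+a.max(0))/2)@v)
```

```text
t 1.1 pos [414.9 211.3 174. ] xaz 167.1 F [1.1 0.  0.6] w -0.1 ff 0.0 j7 0.85
to [596.7 -74.4 152. ] turn [-0.     -0.0001  0.    ] shift [-0.2411 -0.2377  0.022 ]
t 125 [488.52478643 264.53270992] 160.39701483901075 [-24.29546393 -12.74385783] [21.86631181 11.60206501] mid [489.86050174 264.6630261 ]
s 108 [487.34431894 258.33228032] 161.48572781532394 [-26.0868664  -16.88257521] [21.70975773  9.36538179] mid [490.6131118  261.20139386]
```

Request:
servo_tool(
  targets=[0,0,0,-0.241,-0.238,0.022,1,0,0,0,-0.241,-0.238,0.022,1,0,0,0,-0.241,-0.238,0.022,1,0,0,0,-0.241,-0.238,0.022,1,0,0,0,-0.241,-0.238,0.022,1,0,0,0,-0.241,-0.238,0.022,1,0,0,0,-0.241,-0.238,0.022,1,0,0,0,-0.241,-0.238,0.022,1,0,0,0,-0.241,-0.238,0.022,1,0,0,0,-0.241,-0.238,0.022,1],
)

```text
t: 2.1
position: [595.0, -71.0, 151.8]
orientation: [-0.001, 0.112, 0.994, 0.001]
force: [0.8, 0.1, -0.2]
grip_width: 0.3
finger_force: 0.0
```

Run:
```python
from h import *
st(); go(jig(33,0,70)); go(jig(24,0,40));go(jig(20,0,26));go(jig(20,0,22))
im=snap('scene','s1'); c=im['color'][180:310,230:370]; cv2.imwrite('pics/s1c.png',cv2.resize(c,None,fx=4,fy=4,interpolation=2))
```

```text
t 2.1 pos [595.  -71.  151.8] xaz 167.2 F [ 0.8  0.1 -0.2] w 0.3 ff 0.0 j7 1.45
to [596.7 -74.4 112. ] turn [ 0.001  -0.0017 -0.    ] shift [-0.0025 -0.0029  0.0398]
to [587.8 -75.5  82. ] turn [ 0.001  -0.0017 -0.    ] shift [ 0.0059 -0.0061  0.0698]
to [583.8 -76.1  68. ] turn [ 0.001  -0.0017 -0.    ] shift [ 0.0097 -0.0075  0.0838]
to [583.8 -76.1  64. ] turn [ 0.001  -0.0017 -0.    ] shift [ 0.0096 -0.0075  0.0878]
```

View pics/s1c.png

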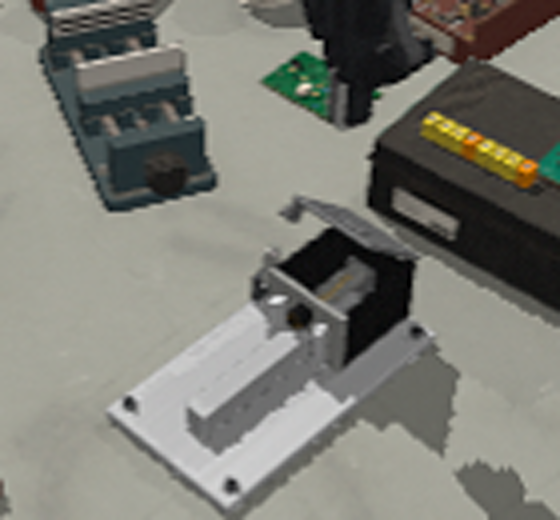

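The scene shows closed fingers hovering behind and above the open lid; fingertip at crop (345,115), lid pad around (350,230). Coming down in steps now.

Request:
servo_tool(
  targets=[0,0,0,0,0,0.02,1,0,0,0,0,0,0.04,1,0,0,0,0,0,0.04,1],
)

```text
t: 2.45
position: [593.4, -70.7, 110.2]
orientation: [-0.003, 0.111, 0.994, 0.0]
force: [-0.2, -0.5, -0.6]
grip_width: 0.3
finger_force: 0.0
```

Run:
```python
from h import *
st(); go(jig(31,0,60));go(jig(26,0,45)); go(jig(22,0,32));go(jig(20,0,26));go(jig(20,0,22))
```

```text
t 2.45 pos [593.4 -70.7 110.2] xaz 167.2 F [-0.2 -0.5 -0.6] w 0.3 ff 0.0 j7 1.45
to [594.7 -74.6 102. ] turn [-0.     -0.0054  0.    ] shift [-0.0023 -0.0036  0.0082]
to [589.8 -75.3  87. ] turn [-0.     -0.0054  0.    ] shift [ 0.0023 -0.0053  0.0232]
to [585.8 -75.8  74. ] turn [-0.     -0.0054  0.    ] shift [ 0.006  -0.0067  0.0362]
to [583.8 -76.1  68. ] turn [-0.     -0.0054  0.    ] shift [ 0.0079 -0.0074  0.0422]
to [583.8 -76.1  64. ] turn [-0.     -0.0054  0.    ] shift [ 0.0078 -0.0074  0.0462]
```

Request:
servo_tool(
  targets=[0,0,0,-0.002,-0.004,0.008,1,0,0,0,0,-0.0045,0.0155,1,0,0,0,0.0023,-0.0053,0.0232,1,0,0,0,0.0045,-0.006,0.03,1,0,0,0,0.006,-0.0067,0.0362,1,0,0,0,0.006,-0.0067,0.0362,1],
)

```text
t: 3.05
position: [587.5, -78.0, 75.1]
orientation: [-0.001, 0.113, 0.994, -0.0]
force: [-0.0, 0.4, 0.3]
grip_width: -0.1
finger_force: 0.1
```

Run:
```python
from h import *
st(); go(jig(20,0,26));go(jig(20,0,22))
```

```text
t 3.05 pos [587.5 -78.   75.1] xaz 167.1 F [-0.   0.4  0.3] w -0.1 ff 0.1 j7 1.46
to [583.8 -76.1  68. ] turn [-0.0003 -0.0019  0.    ] shift [0.004  0.001  0.0071]
to [583.8 -76.1  64. ] turn [-0.0003 -0.0019  0.    ] shift [0.004  0.001  0.0111]
```

Request:
servo_tool(
  targets=[0,0,0,0.002,0.001,0.003,1,0,0,0,0.004,0.001,0.006,1,0,0,0,0.004,0.001,0.008,1,0,0,0,0.004,0.001,0.009,1],
)

```text
t: 3.45
position: [584.7, -76.0, 66.8]
orientation: [-0.0, 0.113, 0.994, 0.0]
force: [-0.1, -0.8, -0.5]
grip_width: -0.0
finger_force: 0.1
```

Request:
servo_tool(
  targets=[0,0,0,0,0,0.001,1,0,0,0,0,0,0.002,1,0,0,0,0,0,0.002,1],
)

```text
t: 3.75
position: [584.9, -76.1, 64.9]
orientation: [0.0, 0.113, 0.994, -0.0]
force: [-0.3, -0.0, 0.8]
grip_width: 0.0
finger_force: 0.1
```

Request:
servo_tool(
  targets=[0,0,0,0,0,0.001,1,0,0,0,0,0,0.002,1,0,0,0,0,0,0.002,1],
)

```text
t: 4.05
position: [584.7, -76.1, 62.8]
orientation: [-0.0, 0.113, 0.994, 0.0]
force: [0.8, 0.4, -0.6]
grip_width: -0.2
finger_force: 0.1
```

Request:
servo_tool(
  targets=[0,0,0,0,0,0.001,1,0,0,0,0,0,0.0015,1,0,0,0,0,0,0.0015,1],
)

```text
t: 4.35
position: [584.7, -76.1, 61.4]
orientation: [-0.0, 0.113, 0.994, -0.0]
force: [0.3, -0.3, -0.3]
grip_width: 0.2
finger_force: 0.1
```

Run:
```python
from h import *
im=snap('scene','s2'); c=im['color'][200:300,240:360]; c=cv2.resize(c,None,fx=3.3,fy=3.3,interpolation=2)
t=snap('top','t2')['color'][170:260,300:375]; t=cv2.resize(t,(396*75//90,330),interpolation=2)[:330]
c=c[:330]; cv2.imwrite('pics/x2.png',np.hstack([c,t]))
```

```text
(no output)
```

View pics/x2.png

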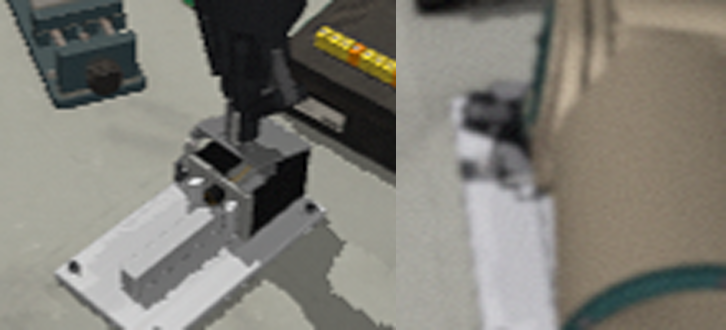

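The lid is almost shut, with the fingertips on its pad (crop (245,130)); the left catch isn't latched yet. Pressing further.

Request:
servo_tool(
  targets=[0,0,0,0,0,0.001,1,0,0,0,0,0,0.0015,1,0,0,0,0,0,0.0015,1],
)

```text
t: 4.75
position: [584.7, -76.1, 59.9]
orientation: [-0.0, 0.113, 0.994, 0.0]
force: [-0.4, 0.5, -0.2]
grip_width: 0.1
finger_force: 0.1
```

Request:
servo_tool(
  targets=[0,0,0,0,0,0.001,1,0,0,0,0,0,0.0015,1,0,0,0,0,0,0.0015,1],
)

```text
t: 5.05
position: [584.8, -76.1, 58.4]
orientation: [-0.0, 0.113, 0.994, 0.0]
force: [0.0, -0.7, 1.7]
grip_width: -0.1
finger_force: 0.2
```

Request:
servo_tool(
  targets=[0,0,0,0,0,0.001,1,0,0,0,0,0,0.0015,1,0,0,0,0,0,0.0015,1],
)

```text
t: 5.35
position: [584.6, -76.1, 56.8]
orientation: [-0.0, 0.113, 0.994, 0.0]
force: [-0.4, -0.2, 0.7]
grip_width: -0.0
finger_force: 0.2
```

Run:
```python
from h import *
im=snap('scene','s3'); print(r.get_state()['force'])
ys,xs=np.mgrid[222:268,290:338]; W=deep(im,np.c_[xs.ravel(),ys.ravel()])
c,s=np.cos(YAW),np.sin(YAW); D=W-S; J=np.c_[c*D[:,0]+s*D[:,1],-s*D[:,0]+c*D[:,1],D[:,2]].reshape(46,48,3)
np.set_printoptions(linewidth=250)
for y in range(0,46,3):
    print(y+222,' '.join('%d,%d,%d'%tuple(J[y,x].round()) for x in range(0,48,4)))
cv2.imwrite('pics/x3.png',cv2.resize(im['color'][215:275,280:345],None,fx=9,fy=9,interpolation=2))
```

```text
[ 0.07143914 -0.24272342  0.81786002]
222 100,149,-40 110,143,-41 116,133,-39 129,129,-45 6,11,109 -1,-7,124 3,-15,127 -2,-30,140 2,-38,143 134,48,3 135,36,10 137,25,16
225 93,142,-42 102,135,-43 108,126,-41 120,120,-45 13,16,91 0,-7,115 4,-15,117 10,-21,117 0,-40,136 4,-48,138 135,35,0 138,24,6
228 83,133,-41 91,124,-40 99,116,-40 107,109,-40 12,14,84 -1,-8,107 8,-12,103 23,-12,93 0,-41,127 -1,-52,135 7,-57,134 136,22,-3
231 73,123,-39 83,117,-42 89,108,-40 99,102,-42 105,92,-40 7,-2,88 8,-13,95 -7,-36,120 -12,-51,133 -530,-440,736 5,-60,128 138,22,-15
234 66,117,-42 74,109,-42 83,102,-44 91,94,-43 98,86,-42 5,-4,81 1,-19,93 -5,-36,109 -11,-51,124 15,-43,101 135,31,-30 137,20,-25
237 59,110,-44 65,100,-41 74,93,-42 22,35,33 27,26,36 6,-4,70 0,-21,86 58,12,24 65,6,24 127,38,-41 135,30,-41 136,18,-34
240 49,100,-41 56,92,-41 4,31,38 10,24,38 17,17,38 7,-4,60 11,-12,63 47,3,27 56,-3,25 63,-9,25 126,23,-42 134,15,-41
243 39,90,-39 50,86,-43 5,31,27 67,72,-46 8,9,40 7,-4,50 11,-14,54 35,-7,32 46,-11,27 54,-17,26 64,-22,22 125,8,-41
246 32,83,-40 41,78,-43 20,44,-3 16,28,11 30,27,1 6,-6,4
[... 210 characters left out ...]
3 -2,12,14 33,28,-23 17,2,8 26,-4,6 7,-30,39 53,-8,-11 41,-29,12 58,-29,0 98,-14,-41
255 10,62,-42 9,47,-31 -8,18,3 -1,12,3 0,0,11 2,-11,18 47,12,-33 53,4,-31 27,-28,12 44,-28,0 61,-28,-13 91,-20,-42
258 -5,48,-32 3,41,-33 -8,18,-7 -9,4,4 -2,-2,4 -1,-14,12 1,-24,18 12,-29,13 27,-29,2 43,-30,-9 61,-29,-23 81,-28,-40
261 -11,42,-34 -7,32,-30 -8,18,-18 -11,2,-3 -1,-2,-8 -4,-17,6 -1,-27,11 14,-28,0 30,-28,-12 47,-28,-25 59,-32,-31 67,-38,-32
264 -21,33,-31 -14,26,-30 -20,7,-11 -12,1,-13 -5,-6,-12 -4,-18,-4 0,-27,0 13,-29,-9 30,-29,-22 44,-31,-32 53,-37,-34 59,-45,-33
267 -27,27,-32 -33,8,-13 -26,1,-12 -22,-8,-9 -5,-7,-23 -5,-19,-14 0,-28,-11 16,-28,-23 28,-31,-30 35,-38,-30 42,-46,-30 52,-51,-34
```

View pics/x3.png

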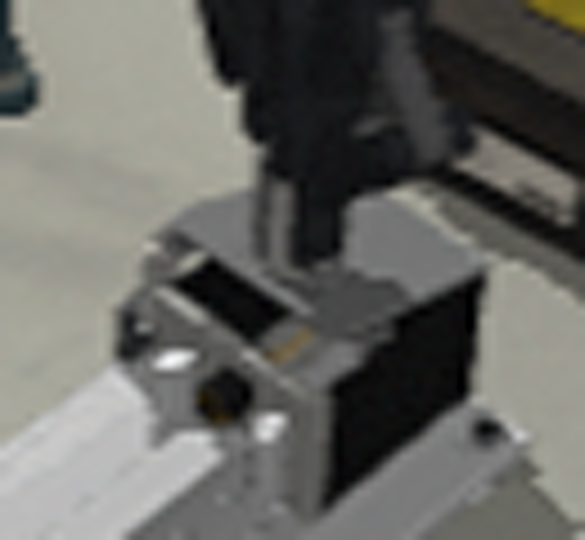

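Run:
```python
from h import *
im=load('s1')
c,s=np.cos(YAW),np.sin(YAW)
for y in range(200,216,2):
    W=deep(im,[(x,y) for x in range(306,330,2)]); print(y,' '.join('%d,%d,%d'%tuple(w.round()) for w in W))
```

```text
200 744,130,3 752,130,0 753,122,4 584,-66,207 582,-75,214 581,-82,219 574,-95,230 575,-100,234 575,-107,238 574,-113,242 591,-102,227 594,-106,228
202 737,122,4 744,121,1 746,114,5 583,-67,203 583,-74,208 585,-79,209 577,-93,223 574,-101,229 582,-100,225 782,91,2 787,87,2 794,86,-1
204 732,116,3 736,111,4 741,109,3 584,-66,196 581,-76,204 584,-79,204 586,-84,206 593,-83,202 595,-87,204 777,85,1 782,82,0 790,81,-3
206 727,110,1 725,99,9 735,101,3 583,-68,191 582,-76,198 584,-81,200 587,-83,199 592,-85,198 596,-87,198 769,77,2 96,-584,778 781,72,0
208 722,104,0 725,99,2 729,95,2 584,-68,185 583,-75,191 586,-79,191 588,-83,193 594,-84,191 598,-85,189 764,71,0 768,67,1 772,63,2
210 716,98,-1 722,95,-2 725,90,1 729,85,1 583,-76,185 585,-80,187 588,-84,188 593,-84,186 754,69,-1 759,66,-1 764,62,-1 713,5,64
212 710,91,0 716,88,-2 719,82,1 726,81,-2 583,-77,180 733,72,1 738,69,0 741,64,2 747,61,1 751,57,2 703,2,64 709,1,61
214 703,81,2 707,78,2 713,75,1 717,71,2 723,69,0 727,65,1 730,59,3 734,55,4 741,54,1 694,0,63 698,-3,63 704,-5,61
```

The fingertip sits on the lid at about crop (300,265), roughly 26 mm higher than the reported TCP. The lid is still about 0.27 rad open, so I keep descending.

Request:
servo_tool(
  targets=[0,0,0,0,0,0.002,1,0,0,0,0,0,0.004,1,0,0,0,0,0,0.006,1,0,0,0,0,0,0.008,1,0,0,0,0,0,0.01,1,0,0,0,0,0,0.011,1],
)

```text
t: 6.0
position: [583.8, -76.6, 46.3]
orientation: [-0.001, 0.113, 0.994, -0.0]
force: [-2.2, -0.3, 3.0]
grip_width: 0.1
finger_force: 1.6
```

Request:
servo_tool(
  targets=[0,0,0,0,0,0.001,1,0,0,0,0,0,0.002,1,0,0,0,0,0,0.002,1],
)

```text
t: 6.3
position: [585.0, -75.9, 43.7]
orientation: [0.0, 0.113, 0.994, 0.0]
force: [0.1, 0.6, -0.8]
grip_width: -0.2
finger_force: 0.0
```

Request:
servo_tool(
  targets=[0,0,0,0,0,0.001,1,0,0,0,0,0,0.002,1,0,0,0,0,0,0.002,1],
)

```text
t: 6.6
position: [584.8, -76.0, 41.7]
orientation: [-0.0, 0.113, 0.994, 0.0]
force: [0.1, 0.6, -0.9]
grip_width: 0.1
finger_force: 0.0
```

Run:
```python
from h import *
im=snap('scene','s4'); print(r.get_state()['force'])
ys,xs=np.mgrid[222:268,290:338]; W=deep(im,np.c_[xs.ravel(),ys.ravel()])
c,s=np.cos(YAW),np.sin(YAW); D=W-S; J=np.c_[c*D[:,0]+s*D[:,1],-s*D[:,0]+c*D[:,1],D[:,2]].reshape(46,48,3)
for y in range(9,40,3):
    print(y+222,' '.join('%d,%d,%d'%tuple(J[y,x].round()) for x in range(0,48,4)))
cv2.imwrite('pics/x4.png',cv2.resize(im['color'][215:275,280:345],None,fx=9,fy=9,interpolation=2))
```

```text
[-0.14062632  0.14397608 -0.96925537]
231 75,125,-41 82,116,-41 91,110,-42 100,102,-43 13,15,73 -2,-10,99 10,-11,92 19,-16,89 -1,-42,120 4,-49,121 136,33,-21 135,20,-12
234 67,117,-43 75,110,-43 79,99,-38 90,93,-42 98,85,-42 3,-5,83 15,-8,77 -5,-35,109 -7,-48,119 1,-53,117 7,-59,117 137,20,-24
237 56,107,-39 66,101,-43 73,92,-41 82,86,-42 90,79,-44 7,-3,70 8,-15,77 -8,-38,104 -13,-53,117 -4,-57,114 -530,-440,736 135,17,-32
240 48,99,-40 56,92,-40 65,85,-42 72,77,-41 30,28,22 8,-3,59 -2,-23,79 -8,-39,95 16,-32,73 64,-8,23 125,22,-40 133,15,-40
243 41,92,-41 47,83,-40 14,39,15 15,27,22 21,19,24 11,-2,46 11,-13,53 42,-2,24 48,-9,25 58,-14,21 66,-21,20 125,8,-41
246 33,84,-42 38,75,-39 1,28,22 7,20,23 13,12,24 9,-4,38 16,-10,38 36,-7,21 43,-14,22 50,-21,22 57,-28,21 119,3,-45
249 26,77,-43 10,49,-11 -2,25,15 1,14,21 6,6,24 9,-4,28 20,-8,24 26,-15,24 34,-22,23 41,-28,22 58,-28,11 109,-5,-43
252 19,71,-45 10,48,-21 -2,25,5 -2,11,15 -1,0,22 6,-8,23 14,-13,21 20,-20,21 28,-26,20 42,-29,12 60,-27,-3 99,-13,-42
255 10,62,-43 11,49,-33 -10,17,6 1,14,0 0,-1,12 -2,-14,23 -530,-440,736 12,-28,23 26,-29,13 42,-29,1 58,-30,-10 88,-21,-39
258 -6,47,-31 1,40,-31 -9,17,-6 -11,3,6 -2,-3,4 0,-13,10 2,-24,17 13,-28,12 27,-29,1 43,-30,-10 61,-29,-24 83,-26,-42
261 -13,40,-31 -4,35,-34 -10,16,-15 -10,3,-5 -2,-3,-7 -3,-17,5 0,-26,10 11,-30,4 30,-28,-12 46,-28,-24 58,-33,-30 67,-38,-33
```

View pics/x4.png

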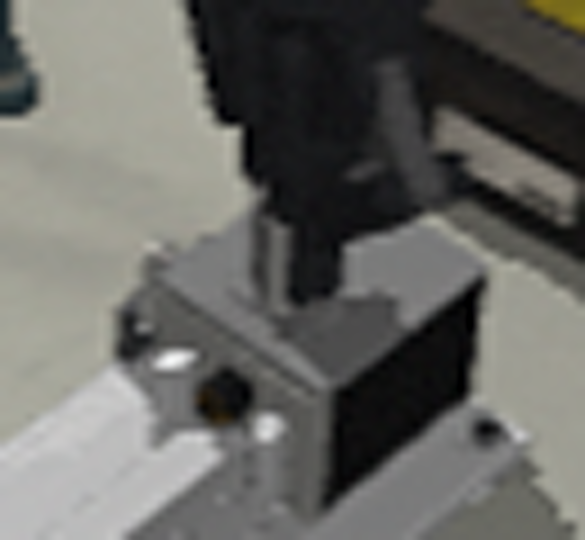

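The lid is flat at z≈22 (crop (380,300)) and the fingertip is about on it. I'll push a little more to make sure of the catch.

Request:
servo_tool(
  targets=[0,0,0,0,0,0.001,1,0,0,0,0,0,0.002,1,0,0,0,0,0,0.002,1],
)

```text
t: 6.95
position: [584.8, -76.1, 39.9]
orientation: [-0.0, 0.113, 0.994, 0.0]
force: [-0.9, 0.7, 0.3]
grip_width: -0.1
finger_force: 0.2
```

Request:
servo_tool(
  targets=[0,0,0,0,0,0.001,1,0,0,0,0,0,0.002,1,0,0,0,0,0,0.002,1],
)

```text
t: 7.25
position: [584.8, -76.1, 38.8]
orientation: [0.0, 0.113, 0.994, 0.0]
force: [-2.1, 0.4, 8.3]
grip_width: 0.2
finger_force: 4.1
```

Request:
servo_tool(
  targets=[0,0,0,0,0,0.001,1,0,0,0,0,0,0.0018,1,0,0,0,0,0,0.0018,1],
)

```text
t: 7.55
position: [584.8, -76.1, 37.9]
orientation: [0.0, 0.113, 0.994, 0.0]
force: [-4.6, 0.4, 15.1]
grip_width: 0.2
finger_force: 7.6
```

Request:
servo_tool(
  targets=[0,0,0,0,0,-0.02,1,0,0,0,0,0,-0.06,1,0,0,0,0,0,-0.1,1,0,0,0,0,0,-0.1,1],
)

```text
t: 7.95
position: [589.0, -76.7, 141.5]
orientation: [0.005, 0.113, 0.994, 0.0]
force: [0.4, -0.0, 0.9]
grip_width: 0.1
finger_force: 0.0
```

Run:
```python
from h import *
st(); im=snap('scene','s5')
ys,xs=np.mgrid[236:262,290:338]; W=deep(im,np.c_[xs.ravel(),ys.ravel()])
c,s=np.cos(YAW),np.sin(YAW); D=W-S; J=np.c_[c*D[:,0]+s*D[:,1],-s*D[:,0]+c*D[:,1],D[:,2]].reshape(26,48,3)
for y in range(0,26,4):
    print(y+236,' '.join('%d,%d,%d'%tuple(J[y,x].round()) for x in range(0,48,4)))
go([489.5,264,150],161)
```

```text
t 7.95 pos [589.  -76.7 141.5] xaz 167.0 F [ 0.4 -0.   0.9] w 0.1 ff 0.0 j7 1.46
236 59,109,-39 70,105,-44 75,94,-40 85,88,-43 91,80,-41 49,31,21 55,23,22 62,16,22 124,49,-43 129,40,-40 136,32,-39 138,20,-33
240 49,100,-41 58,93,-43 65,85,-42 72,77,-41 31,29,21 36,20,23 44,13,22 52,7,21 59,0,22 65,-8,22 129,25,-45 131,14,-38
244 39,90,-43 46,82,-41 6,32,22 13,25,22 18,17,24 27,12,21 36,6,19 43,-1,20 45,-12,25 54,-17,23 61,-24,23 121,5,-40
248 26,78,-40 14,52,-12 1,27,15 1,14,24 9,9,22 14,0,25 23,-5,23 30,-12,23 38,-18,20 46,-24,20 58,-28,14 111,-4,-42
252 17,69,-42 10,48,-21 -2,24,5 -2,11,15 -2,-2,25 5,-8,23 12,-14,23 20,-21,22 26,-28,23 41,-29,13 58,-29,0 98,-14,-41
256 5,58,-39 5,43,-29 -11,16,4 1,13,-3 -1,-1,9 0,-13,17 4,-22,21 10,-29,22 28,-28,8 43,-29,-3 62,-28,-18 88,-22,-42
260 -11,42,-31 -2,37,-33 -10,16,-12 -11,3,-1 -4,-5,0 0,-14,4 -2,-27,16 14,-28,4 26,-31,-3 45,-29,-20 62,-29,-33 78,-31,-43
to [489.5 264.  150. ] turn [0.0012 0.0062 0.1057] shift [ 0.1713  0.3099 -0.0118]
```

The catch holds: the lid stays flat at z≈22 with the finger gone. Next, the connector.

Request:
servo_tool(
  targets=[0,0,0.05,0.085,0.155,-0.01,1,0,0,0.05,0.085,0.155,-0.01,1,0,0,0.05,0.085,0.155,-0.01,0,0,0,0.106,0.169,0.31,-0.012,-0.3,0,0,0.106,0.169,0.31,-0.012,-0.3,0,0,0.106,0.169,0.31,-0.012,-0.3,0,0,0.106,0.169,0.31,-0.012,-0.3,0,0,0.106,0.169,0.31,-0.012,-0.3,0,0,0.106,0.169,0.31,-0.012,-0.3],
)

```text
t: 8.9
position: [487.8, 265.6, 146.9]
orientation: [-0.001, 0.163, 0.987, -0.001]
force: [-0.0, -0.5, 0.4]
grip_width: 55.4
finger_force: 0.0
```

Run:
```python
from h import *
st(); go([492,264.5,40],161)
```

```text
t 8.9 pos [487.8 265.6 146.9] xaz 161.3 F [-0.  -0.5  0.4] w 55.4 ff 0.0 j7 0.78
to [492.  264.5  40. ] turn [-0.0013 -0.0018  0.0044] shift [-0.0045  0.0004  0.1069]
```

Request:
servo_tool(
  targets=[0,0,0,-0.0045,0,0.05,-0.3,0,0,0,-0.0045,0,0.107,-0.3,0,0,0,-0.0045,0,0.107,-0.3,0,0,0,-0.0045,0,0.107,-0.3],
)

```text
t: 9.3
position: [493.0, 260.0, 39.9]
orientation: [-0.001, 0.166, 0.986, -0.002]
force: [-0.1, -1.0, 0.4]
grip_width: 56.0
finger_force: 0.0
```

Run:
```python
from h import *
st(); go([492,264.5,0],161)
im=snap('scene','s6'); cv2.imwrite('pics/x6.png',cv2.resize(im['color'][140:240,150:270],None,fx=5,fy=5,interpolation=2))
for y in range(160,216,4):
    W=deep(im,[(x,y) for x in range(190,240,4)]); print(y,' '.join('%d,%d,%d'%tuple(w.round()) for w in W))
```

```text
t 9.3 pos [493.  260.   39.9] xaz 160.9 F [-0.1 -1.   0.4] w 56.0 ff 0.0 j7 0.8
to [492.  264.5   0. ] turn [-0.0039 -0.0023 -0.0025] shift [0.0024 0.0041 0.0399]
160 547,491,38 457,249,200 463,239,203 471,232,203 479,225,204 489,222,201 500,222,197 647,486,0 657,475,2 668,466,2 679,458,2 689,448,3 702,443,1
164 538,474,35 547,464,36 559,459,34 482,260,171 478,225,192 487,222,189 506,238,173 610,416,36 645,455,1 655,446,2 667,439,0 678,431,1 689,423,0
168 527,454,34 536,443,37 548,439,34 474,245,170 475,224,181 486,222,177 503,235,163 598,397,35 609,390,35 641,424,3 656,422,-2 664,409,2 674,401,2
172 517,434,34 527,426,34 536,416,36 471,243,160 473,223,170 479,210,175 498,227,157 588,380,34 604,383,26 618,383,19 641,399,1 651,388,2 663,383,0
176 506,414,35 517,409,32 527,401,33 471,246,145 462,202,173 472,200,171 479,191,173 584,375,23 599,377,15 616,381,5 628,377,3 640,373,0 632,333,26
180 507,421,15 511,400,25 516,381,34 525,371,35 463,208,157 470,198,160 479,194,158 581,373,10 598,378,-1 605,364,4 616,358,3 628,354,0 628,328,14
184 504,420,1 509,399,11 516,384,16 520,363,28 470,22
[... 366 characters left out ...]
3,291,1
196 469,350,13 485,357,1 495,351,-1 503,339,3 514,334,1 474,220,92 484,216,89 543,312,1 552,302,3 563,297,1 573,290,0 583,283,0 592,274,1
200 466,348,0 475,339,1 484,331,2 494,324,2 505,319,-1 476,228,72 525,304,-1 535,299,-3 543,287,1 554,282,-1 563,273,0 574,268,-2 581,256,2
204 457,330,0 467,324,-1 475,312,3 485,307,1 496,303,-1 505,295,-1 515,287,0 514,259,19 531,268,4 541,261,3 552,256,1 560,247,3 571,242,1
208 448,314,0 457,305,1 466,296,3 477,293,-1 475,260,22 486,258,18 495,250,18 508,251,11 525,259,-3 532,246,2 543,241,0 551,232,2 562,227,0
212 439,296,1 448,288,2 457,281,2 466,274,2 472,258,10 486,261,0 495,253,1 506,249,-2 514,239,1 524,233,0 533,225,0 545,224,-5 550,208,3
```

View pics/x6.png

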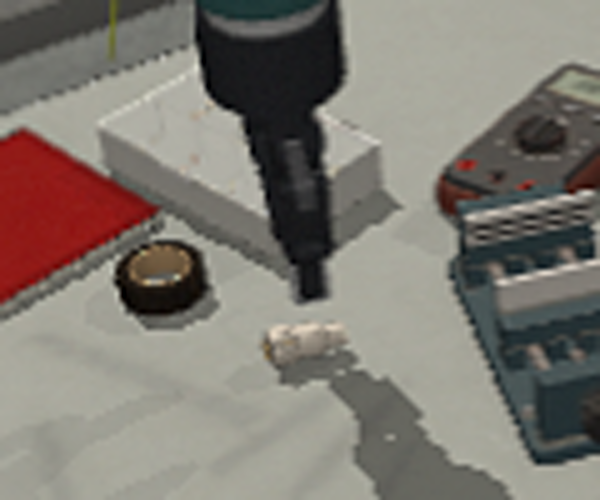

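The open gripper hovers over the connector: fingertip at crop (310,298), connector at (305,342), tape well clear at (165,280). Tip z is about 70.

Request:
servo_tool(
  targets=[0,0,0,0.002,0.004,0.02,-0.3,0,0,0,0.002,0.004,0.036,-0.3,0,0,0,0.002,0.004,0.036,-0.3,0,0,0,0.002,0.004,0.036,-0.3],
)

```text
t: 9.75
position: [494.7, 267.2, 7.3]
orientation: [0.001, 0.165, 0.986, 0.001]
force: [0.2, -0.9, 0.1]
grip_width: 55.5
finger_force: 0.0
```

Run:
```python
from h import *
st(); go([492,264.5,-21],161)
im=snap('scene','s7'); t=snap('top','t7')
for y in range(192,216,3):
    W=deep(im,[(x,y) for x in range(196,228,3)]); print(y,' '.join('%d,%d,%d'%tuple(w.round()) for w in W))
```

```text
t 9.75 pos [494.7 267.2   7.3] xaz 161.0 F [ 0.2 -0.9  0.1] w 55.5 ff 0.0 j7 0.8
to [492.  264.5 -21. ] turn [ 0.0023  0.0022 -0.0007] shift [ 0.0018 -0.0035  0.0283]
192 500,373,-1 507,366,0 514,359,2 495,296,49 464,207,118 470,203,117 479,202,114 551,330,2 559,326,0 567,322,-1 574,315,0
195 493,359,-1 498,350,3 506,345,2 513,339,2 463,210,107 96,-584,778 484,216,93 543,318,1 551,312,1 558,307,0 567,303,-1
198 485,345,0 492,339,1 500,335,0 506,327,2 463,212,95 471,210,93 480,209,89 486,204,89 542,297,3 550,294,1 559,291,-1
201 478,331,1 485,327,0 491,318,3 500,315,1 475,240,61 479,230,65 486,226,65 530,295,-2 535,286,2 543,282,0 549,275,2
204 470,318,1 478,313,1 486,309,0 492,301,2 499,296,2 477,227,58 486,227,54 511,260,19 528,273,2 535,267,2 542,262,2
207 465,309,-1 471,299,2 479,296,0 471,258,29 482,260,22 477,231,44 487,231,39 506,252,15 520,261,2 527,256,2 535,251,2
210 458,295,0 464,286,3 471,282,1 471,260,17 478,255,16 487,255,11 495,252,10 506,254,2 514,252,0 521,246,0 529,242,-1
213 452,285,-2 458,278,-1 466,273,-1 470,262,4 479,262,0 486,256,0 493,250,0 499,242,3 506,238,2 513,233,1 520,227,2
```

Request:
servo_tool(
  targets=[0,0,0,0.001,-0.002,0.012,-0.3,0,0,0,0.001,-0.002,0.025,-0.3,0,0,0,0.001,-0.002,0.025,-0.3,0,0,0,0.001,-0.002,0.025,-0.3],
)

```text
t: 10.25
position: [491.0, 264.9, -20.6]
orientation: [-0.001, 0.165, 0.986, -0.001]
force: [0.8, 0.1, 0.2]
grip_width: 55.8
finger_force: 0.0
```

Run:
```python
from h import *
st(); go([492,264.5,-21],161)
```

```text
t 10.25 pos [491.  264.9 -20.6] xaz 161.0 F [0.8 0.1 0.2] w 55.8 ff 0.0 j7 0.8
to [492.  264.5 -21. ] turn [-0.0012 -0.0011 -0.0002] shift [-0.0011 -0.0001  0.0004]
```

Request:
servo_tool(
  targets=[0,0,0,-0.001,0,0,0.2,0,0,0,-0.001,0,0,0.4,0,0,0,-0.001,0,0,0.6,0,0,0,-0.001,0,0,1,0,0,0,-0.001,0,0,1,0,0,0,-0.001,0,0,1],
  grip_force=60,
)

```text
t: 10.85
position: [493.0, 265.1, -19.4]
orientation: [0.0, 0.165, 0.986, 0.0]
force: [-0.4, -0.5, 5.0]
grip_width: 21.0
finger_force: 59.3
```

Run:
```python
from h import *
st(); im=snap('scene','s8'); 
for y in range(196,216,2):
    W=deep(im,[(x,y) for x in range(196,228,2)]); print(y,' '.join('%d,%d,%d'%tuple(w.round()) for w in W))
```

```text
t 10.85 pos [493.  265.1 -19.4] xaz 161.0 F [-0.4 -0.5  5. ] w 21.0 ff 59.3 j7 0.8
196 489,351,2 494,348,2 498,343,3 505,343,0 509,338,1 474,246,76 464,211,103 468,207,103 472,204,103 478,203,101 481,199,102 544,313,0 547,306,2 554,307,-1 559,302,-1 564,298,0
198 484,342,2 490,341,0 496,341,-2 500,334,0 504,328,2 473,247,68 461,207,100 466,205,99 471,204,96 476,202,95 483,204,91 540,306,-1 545,302,-1 549,298,-1 554,294,-1 559,290,-1
200 480,337,0 484,330,3 490,329,0 494,323,2 500,321,1 486,277,35 463,214,87 468,210,87 473,210,85 479,210,82 484,208,80 534,297,-1 538,291,1 544,289,-1 549,286,-2 552,279,1
202 476,328,0 480,323,1 485,319,1 490,316,1 494,310,3 501,311,-1 465,220,76 470,217,75 475,215,74 480,213,72 485,212,70 528,285,2 531,279,4 540,282,-2 543,275,1 549,274,-1
204 470,317,2 475,313,2 482,316,-3 485,308,0 491,307,-2 496,302,-1 469,230,59 475,229,57 478,223,59 483,222,58 488,219,57 513,257,20 530,279,-3 534,273,-1 538,268,0 543,264,1
206 466,310,1 471,306,1 475,302,1 480,299,1 473,268,25 478,265,25 478,251,34 480,242,39 486,242,36 490,238,37 504,254,19 510,254,16 524,268,0 528,263,1 534,261,-1 538,257,0
208 462,303,0 467,299,0 471,295,0 476,290,1 471,266,20 475,261,21 478,254,24 478,240,34 486,243,28 491,241,27 502,252,14 508,249,13 518,258,2 523,255,1 529,254,-2 532,246,3
210 457,294,1 462,291,0 467,287,0 471,281,2 470,264,14 473,259,16 478,255,17 481,248,20 485,244,20 489,239,21 498,244,13 508,252,3 515,252,-1 518,246,1 524,246,-1 529,241,-1
212 453,287,0 458,283,0 463,281,-1 467,275,1 472,271,1 473,259,9 478,257,7 480,248,13 484,243,14 492,246,8 499,249,2 505,248,0 509,242,1 514,239,1 517,234,3 523,232,1
214 450,280,-1 454,276,-1 458,270,1 462,266,1 467,262,2 473,263,-2 477,258,-1 481,252,2 486,250,0 491,246,0 495,243,0 500,240,0 505,236,0 510,234,-2 511,223,5 517,223,3
```

Grasped, with opening 21 mm. Lift, turn and carry.

Request:
servo_tool(
  targets=[0,0,0,0,0,-0.03,1,0,0,0,0,0,-0.07,1,0,0,0,0,0,-0.11,1,0,0,0,0,0,-0.11,1,0,0,0,0,0,-0.11,1],
)

```text
t: 11.4
position: [492.6, 265.2, 90.7]
orientation: [0.0, 0.165, 0.986, 0.0]
force: [-0.8, -0.1, -1.1]
grip_width: 20.9
finger_force: 58.9
```

Run:
```python
from h import *
st(); go(jig(-62,0,48),7.55)
```

```text
t 11.4 pos [492.6 265.2  90.7] xaz 161.0 F [-0.8 -0.1 -1.1] w 20.9 ff 58.9 j7 0.79
to [502.5 -86.8  90. ] turn [ 1.2000e-03 -1.2000e-03  2.6782e+00] shift [-0.124  -0.3296  0.0005]
```

Request:
servo_tool(
  targets=[0,0,1.2,-0.05,-0.15,0,1,0,0,1.2,-0.05,-0.15,0,1,0,0,1.2,-0.05,-0.15,0,1,0,0,1.2,-0.05,-0.15,0,1,0,0,1.2,-0.05,-0.15,0,1,0,0,1.2,-0.05,-0.15,0,1,0,0,1.2,-0.05,-0.15,0,1,0,0,1.2,-0.05,-0.15,0,1,0,0,1.2,-0.05,-0.15,0,1],
)

```text
t: 12.3
position: [489.4, 106.5, 88.5]
orientation: [-0.001, 0.693, 0.721, -0.002]
force: [-1.1, 0.2, -0.3]
grip_width: 20.4
finger_force: 58.9
```

Run:
```python
from h import *
st(); go(jig(-62,0,48),7.55)
```

```text
t 12.3 pos [489.4 106.5  88.5] xaz 92.2 F [-1.1  0.2 -0.3] w 20.4 ff 58.9 j7 0.21
to [502.5 -86.8  90. ] turn [-0.0015  0.0042  1.4776] shift [-0.1937  0.0056 -0.0012]
```

Request:
servo_tool(
  targets=[0,0,1.478,-0.194,0.006,-0.001,1,0,0,1.478,-0.194,0.006,-0.001,1,0,0,1.478,-0.194,0.006,-0.001,1,0,0,1.478,-0.194,0.006,-0.001,1,0,0,1.478,-0.194,0.006,-0.001,1,0,0,1.478,-0.194,0.006,-0.001,1,0,0,1.478,-0.194,0.006,-0.001,1,0,0,1.478,-0.194,0.006,-0.001,1,0,0,1.478,-0.194,0.006,-0.001,1,0,0,1.478,-0.194,0.006,-0.001,1],
)

```text
t: 13.3
position: [503.4, -86.7, 90.0]
orientation: [0.0, 0.998, 0.065, -0.001]
force: [-0.4, -0.0, -1.0]
grip_width: 20.5
finger_force: 59.0
```

Request:
servo_tool(
  targets=[0,0,0,0,0,0,1,0,0,0,0,0,0,1,0,0,0,0,0,0,1],
)

```text
t: 13.6
position: [504.1, -86.7, 90.8]
orientation: [-0.0, 0.998, 0.067, -0.0]
force: [-0.6, -0.9, -0.7]
grip_width: 20.6
finger_force: 59.0
```

Run:
```python
from h import *
st(); go(jig(-62,0,48),7.55)
im=snap('scene','s9'); cv2.imwrite('pics/x9.png',cv2.resize(im['color'][190:310,235:365],None,fx=5,fy=5,interpolation=2)[:600])
```

```text
t 13.6 pos [504.1 -86.7  90.8] xaz 7.7 F [-0.6 -0.9 -0.7] w 20.6 ff 59.0 j7 -0.52
to [502.5 -86.8  90. ] turn [-0.0003  0.0009  0.0032] shift [-0.0016 -0.0001  0.0008]
```

View pics/x9.png

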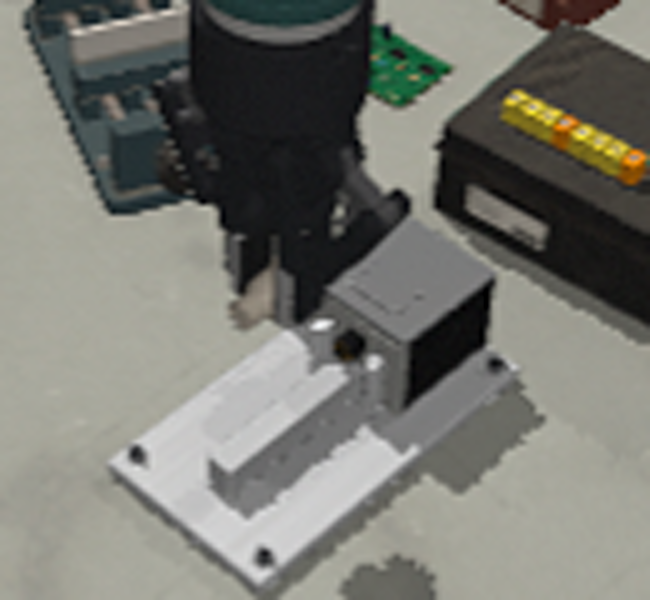

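The connector is held tail-first to the camera (tail at crop (250,305)) over the rail, clear of the shut lid. I'll check height and lateral offset numerically.

Run:
```python
from h import *
im=load('s9'); x,y,w,h=278,240,22,18
ys,xs=np.mgrid[y:y+h,x:x+w]; px=np.c_[xs.ravel(),ys.ravel()]
W=deep(im,px); c=im['color'][ys,xs].astype(int).reshape(-1,3)
cc,s=np.cos(YAW),np.sin(YAW); D=W-S; J=np.c_[cc*D[:,0]+s*D[:,1],-s*D[:,0]+cc*D[:,1],D[:,2]]
m=(J[:,2]>15)&(J[:,2]<110)&(c[:,2]-c[:,0]>12)&(c.mean(1)>90)
for p,j,k in zip(px[m],J[m],c[m]): print(p,j.round(),k)
D=r.get_state()['position']-S; print('tcp jig',cc*D[0]+s*D[1],-s*D[0]+cc*D[1],D[2])
```

```text
[288 244] [-61.   3.  90.] [ 98 108 115]
[289 244] [-59.   2.  90.] [ 86  94 101]
[287 245] [-65.   2.  90.] [102 112 120]
[288 245] [-64.   0.  91.] [112 125 132]
[289 245] [-73. -11. 106.] [ 93 102 108]
[286 246] [-68.   2.  89.] [106 117 125]
[287 246] [-68.  -1.  91.] [113 124 131]
[288 246] [-67.  -2.  92.] [119 131 138]
[289 246] [-72. -11. 102.] [ 97 107 114]
[285 247] [-72.   2.  90.] [ 96 106 112]
[286 247] [-72.  -1.  91.] [110 121 129]
[287 247] [-71.  -3.  92.] [118 129 138]
[288 247] [-68.  -4.  90.] [125 137 146]
[289 247] [-73. -12. 100.] [102 111 119]
[285 248] [-72.   1.  87.] [105 115 123]
[286 248] [-71.  -1.  87.] [114 126 134]
[287 248] [-71.  -4.  89.] [120 131 141]
[288 248] [-69.  -4.  88.] [128 140 148]
[289 248] [-72. -10.  95.] [104 114 121]
[283 249] [-77.   3.  86.] [ 90  99 104]
[284 249] [-77.   0.  88.] [109 119 127]
[285 249] [-75.  -1.  88.] [118 130 138]
[286 249] [-73.  -3.  87.] [123 134 144]
[287 249] [-71.  -4.  87.] [130 142 152]
[288 249] [-71.  -7.  89.] [134 148 155]
[289 249] [-72. -10.  92.] [102 112 119]
[282 250] [-83.  -0.  89.] [ 92 10
[... 890 characters left out ...]
84.] [119 132 141]
[287 252] [-75.  -8.  83.] [110 122 130]
[288 252] [-74. -10.  83.] [107 120 126]
[289 252] [-72. -11.  82.] [ 87  96 101]
[282 253] [-85.  -2.  82.] [ 90  98 105]
[283 253] [-84.  -4.  83.] [ 88  98 103]
[284 253] [-83.  -6.  84.] [ 98 108 115]
[285 253] [-82.  -8.  84.] [111 124 132]
[286 253] [-78.  -7.  81.] [107 119 126]
[287 253] [-75.  -7.  79.] [103 112 118]
[288 253] [-71.  -7.  76.] [ 95 105 110]
[283 254] [-84.  -4.  80.] [ 89  98 105]
[284 254] [-83.  -6.  81.] [ 94 102 110]
[285 254] [-81.  -8.  81.] [ 95 104 112]
[283 255] [-84.  -4.  77.] [ 94 103 108]
[284 255] [-84.  -7.  79.] [ 97 107 113]
tcp jig -60.294478589057036 -0.15385524418488306 48.96408601170954
```

Tail measured at x≈-84.5, y≈-2, so the face is about 35 mm from the stop. Shift +1.5 mm sideways and lower onto the rail.

Request:
servo_tool(
  targets=[0,0,0,0,-0.0015,0.03,1,0,0,0,0,-0.0015,0.06,1,0,0,0,0,-0.0015,0.07,1,0,0,0,0,-0.0015,0.075,1,0,0,0,0,-0.0015,0.075,1,0,0,0,0,-0.0015,0.075,1,0,0,0,0,-0.0015,0.075,1],
)

```text
t: 14.35
position: [505.0, -85.5, 17.1]
orientation: [0.0, 0.998, 0.066, 0.001]
force: [0.7, 0.4, -0.7]
grip_width: 20.8
finger_force: 59.0
```

```bash
cat >> h.py <<'E'
def tj():
    D=r.get_state()['position']-S; c,s=np.cos(YAW),np.sin(YAW); print('tcp jig',np.round([c*D[0]+s*D[1],-s*D[0]+c*D[1],D[2]],1))
E
python3 - <<'E'
from h import *
st();tj()
im=snap('scene','s10'); x,y,w,h=262,252,30,35
ys,xs=np.mgrid[y:y+h,x:x+w]; px=np.c_[xs.ravel(),ys.ravel()]
W=deep(im,px); cc,s=np.cos(YAW),np.sin(YAW); D=W-S; J=np.c_[cc*D[:,0]+s*D[:,1],-s*D[:,0]+cc*D[:,1],D[:,2]]
c=im['color'][ys,xs].astype(int).reshape(-1,3)
m=(J[:,2]>-9)&(J[:,2]<20)&(J[:,0]<-70)&(c[:,2]-c[:,0]>6)&(J[:,0]>-95)
for p,j,k in zip(px[m],J[m],c[m]): print(p,j.round(),k)
E
```

```text
t 14.35 pos [505.  -85.5  17.1] xaz 7.6 F [ 0.7  0.4 -0.7] w 20.8 ff 59.0 j7 -0.4
tcp jig [-59.3   1.  -24.9]
[283 269] [-72.   7.  12.] [33 37 42]
[284 269] [-71.   5.  14.] [82 91 99]
[285 269] [-72.   1.  17.] [107 118 125]
[286 269] [-70.  -1.  17.] [114 127 135]
[283 270] [-75.   5.  12.] [64 72 77]
[284 270] [-74.   2.  15.] [ 99 109 117]
[285 270] [-73.  -1.  16.] [111 122 130]
[286 270] [-71.  -1.  14.] [117 128 137]
[287 270] [-71.  -4.  16.] [129 140 150]
[282 271] [-79.   4.  13.] [108 114 118]
[283 271] [-79.   1.  15.] [104 115 122]
[284 271] [-75.   1.  12.] [118 129 138]
[285 271] [-72.   1.  10.] [124 135 145]
[286 271] [-74.  -4.  15.] [127 140 150]
[289 271] [-71. -11.  19.] [80 85 89]
[281 272] [-84.   2.  15.] [113 119 123]
[282 272] [-82.   1.  14.] [100 110 118]
[283 272] [-81.  -1.  15.] [115 127 135]
[284 272] [-77.  -1.  12.] [125 137 146]
[285 272] [-76.  -3.  13.] [127 139 148]
[286 272] [-74.  -5.  12.] [121 135 142]
[287 272] [-71.  -5.  10.] [122 134 142]
[289 272] [-74. -14.  20.] [84 89 93]
[281 273] [-84.   2.  12.] [83 92 98]
[282 273] [-85.  -2.  15
[... 253 characters left out ...]
 112 120]
[289 273] [-70. -11.  11.] [80 85 89]
[281 274] [-84.   2.   8.] [113 120 124]
[282 274] [-82.   1.   8.] [ 87  98 104]
[283 274] [-84.  -4.  13.] [ 87  96 102]
[284 274] [-82.  -6.  13.] [108 118 126]
[285 274] [-79.  -6.  10.] [122 134 143]
[286 274] [-74.  -5.   5.] [111 121 130]
[287 274] [-71.  -5.   4.] [101 111 118]
[288 274] [-71.  -8.   6.] [ 89  98 105]
[281 275] [-83.   3.   4.] [112 118 120]
[282 275] [-84.  -1.   7.] [ 89  98 105]
[283 275] [-84.  -4.   9.] [81 89 95]
[284 275] [-82.  -6.  10.] [ 93 103 110]
[285 275] [-80.  -8.  10.] [108 120 127]
[282 276] [-83.  -1.   3.] [124 129 131]
[283 276] [-83.  -4.   5.] [ 94 103 107]
[284 276] [-82.  -6.   5.] [100 109 116]
```

Request:
servo_tool(
  targets=[0,0,0,0,0,0.002,1,0,0,0,0,0,0.004,1,0,0,0,0,0,0.004,1],
)

```text
t: 14.7
position: [504.2, -85.1, 12.0]
orientation: [-0.0, 0.998, 0.066, -0.0]
force: [-1.0, -0.1, -0.6]
grip_width: 21.1
finger_force: 59.0
```

Request:
servo_tool(
  targets=[0,0,0,0,0,0.001,1,0,0,0,0,0,0.001,1,0,0,0,0,0,0.001,1],
)

```text
t: 15.0
position: [504.3, -85.3, 11.1]
orientation: [-0.0, 0.998, 0.066, -0.0]
force: [0.8, 0.4, -0.3]
grip_width: 20.9
finger_force: 59.0
```

Request:
servo_tool(
  targets=[0,0,0,0,0,0.001,1,0,0,0,0,0,0.001,1,0,0,0,0,0,0.001,1],
)

```text
t: 15.3
position: [504.4, -85.3, 10.6]
orientation: [-0.0, 0.998, 0.066, 0.0]
force: [-1.5, 0.2, 5.4]
grip_width: 20.9
finger_force: 59.8
```

Rail contact felt. Ease off 0.5 mm and advance.

Request:
servo_tool(
  targets=[0,0,0,0.002,0,-0.0005,1,0,0,0,0.006,0,-0.0005,1,0,0,0,0.01,0,-0.0005,1,0,0,0,0.014,0,-0.0005,1,0,0,0,0.016,0,-0.0005,1,0,0,0,0.016,0,-0.0005,1],
)

```text
t: 15.9
position: [520.8, -83.1, 10.7]
orientation: [0.0, 0.998, 0.066, 0.0]
force: [-0.5, -0.7, 1.2]
grip_width: 20.8
finger_force: 59.3
```

Run:
```python
from h import *
st();tj()
```

```text
t 15.9 pos [520.8 -83.1  10.7] xaz 7.6 F [-0.5 -0.7  1.2] w 20.8 ff 59.3 j7 -0.43
tcp jig [-43.4   1.3 -31.3]
```

Request:
servo_tool(
  targets=[0,0,0,0.001,0,0,1,0,0,0,0.002,0,0,1,0,0,0,0.003,0,0,1,0,0,0,0.003,0,0,1],
)

```text
t: 16.3
position: [523.3, -82.7, 10.7]
orientation: [0.0, 0.998, 0.066, 0.0]
force: [-0.2, -0.7, 1.0]
grip_width: 20.9
finger_force: 59.3
```

Request:
servo_tool(
  targets=[0,0,0,0.001,0,0,1,0,0,0,0.002,0,0,1,0,0,0,0.003,0,0,1,0,0,0,0.003,0,0,1],
)

```text
t: 16.7
position: [526.4, -82.3, 10.6]
orientation: [0.0, 0.998, 0.066, 0.0]
force: [-0.0, 0.1, 0.4]
grip_width: 20.9
finger_force: 59.2
```

Request:
servo_tool(
  targets=[0,0,0,0.001,0,0,1,0,0,0,0.002,0,0,1,0,0,0,0.002,0,0,1],
)

```text
t: 17.0
position: [528.4, -82.0, 10.7]
orientation: [-0.0, 0.998, 0.066, 0.0]
force: [-0.2, 0.2, -0.9]
grip_width: 20.5
finger_force: 59.2
```

Request:
servo_tool(
  targets=[0,0,0,0.001,0,0,1,0,0,0,0.002,0,0,1,0,0,0,0.002,0,0,1],
)

```text
t: 17.3
position: [530.3, -81.8, 10.7]
orientation: [0.0, 0.998, 0.066, 0.0]
force: [-0.2, -1.0, 0.4]
grip_width: 20.7
finger_force: 59.2
```

Request:
servo_tool(
  targets=[0,0,0,0.001,0,0,1,0,0,0,0.002,0,0,1,0,0,0,0.002,0,0,1],
)

```text
t: 17.6
position: [532.2, -81.6, 10.7]
orientation: [0.0, 0.998, 0.066, 0.0]
force: [-0.7, -0.5, 0.6]
grip_width: 20.8
finger_force: 59.2
```

Request:
servo_tool(
  targets=[0,0,0,0.001,0,0,1,0,0,0,0.002,0,0,1,0,0,0,0.002,0,0,1],
)

```text
t: 17.9
position: [532.7, -81.5, 10.6]
orientation: [-0.0, 0.998, 0.066, -0.001]
force: [-5.6, 0.4, 5.0]
grip_width: 20.7
finger_force: 59.5
```

Request:
servo_tool(
  targets=[0,0,0,0.001,0,0,1,0,0,0,0.002,0,0,1,0,0,0,0.002,0,0,1],
)

```text
t: 18.2
position: [534.6, -81.2, 10.7]
orientation: [-0.0, 0.998, 0.066, -0.001]
force: [-4.8, -0.8, 4.4]
grip_width: 20.9
finger_force: 59.6
```

Request:
servo_tool(
  targets=[0,0,0,0.001,0,0,1,0,0,0,0.002,0,0,1,0,0,0,0.002,0,0,1],
)

```text
t: 18.5
position: [536.2, -81.0, 10.6]
orientation: [-0.0, 0.998, 0.066, -0.001]
force: [-6.5, -1.2, 4.5]
grip_width: 20.9
finger_force: 59.7
```

Request:
servo_tool(
  targets=[0,0,0,0.001,0,0,1,0,0,0,0.002,0,0,1,0,0,0,0.002,0,0,1],
)

```text
t: 18.8
position: [537.7, -80.8, 10.7]
orientation: [-0.0, 0.998, 0.065, -0.002]
force: [-6.9, -0.4, 5.2]
grip_width: 20.8
finger_force: 59.8
```

Request:
servo_tool(
  targets=[0,0,0,0.001,0,0,1,0,0,0,0.002,0,0,1,0,0,0,0.002,0,0,1],
)

```text
t: 19.1
position: [539.3, -80.6, 10.6]
orientation: [-0.0, 0.998, 0.065, -0.002]
force: [-8.5, -0.8, 6.4]
grip_width: 20.8
finger_force: 59.9
```

Request:
servo_tool(
  targets=[0,0,0,0.001,0,0,1,0,0,0,0.002,0,0,1,0,0,0,0.002,0,0,1],
)

```text
t: 19.4
position: [540.8, -80.4, 10.6]
orientation: [-0.001, 0.998, 0.065, -0.002]
force: [-8.9, -0.6, 7.5]
grip_width: 20.7
finger_force: 60.0
```

Run:
```python
from h import *
st();tj()
```

```text
t 19.4 pos [540.8 -80.4  10.6] xaz 7.5 F [-8.9 -0.6  7.5] w 20.7 ff 60.0 j7 -0.48
tcp jig [-23.2   1.4 -31.4]
```

Request:
servo_tool(
  targets=[0,0,0,0.001,0,0,1,0,0,0,0.002,0,0,1,0,0,0,0.002,0,0,1],
)

```text
t: 19.7
position: [542.0, -80.2, 10.7]
orientation: [-0.001, 0.998, 0.065, -0.003]
force: [-10.7, -0.5, 9.9]
grip_width: 20.8
finger_force: 60.5
```

Request:
servo_tool(
  targets=[0,0,0,0.001,0,0,1,0,0,0,0.0015,0,0,1,0,0,0,0.0015,0,0,1],
)

```text
t: 20.0
position: [542.0, -80.2, 10.7]
orientation: [-0.001, 0.998, 0.065, -0.004]
force: [-13.6, -1.5, 12.0]
grip_width: 20.8
finger_force: 60.9
```

Run:
```python
from h import *
st();tj();print(r.get_state()['wrist_torque'])
```

```text
t 20.0 pos [542.  -80.2  10.7] xaz 7.5 F [-13.6  -1.5  12. ] w 20.8 ff 60.9 j7 -0.48
tcp jig [-22.    1.4 -31.3]
[-0.26180338  2.78512868  0.07813592]
```

Run:
```python
from h import *
go(r.get_state()['position'],7.55)
```

```text
to [542.  -80.2  10.7] turn [-0.0024  0.008  -0.0015] shift [0. 0. 0.]
```

Request:
servo_tool(
  targets=[0,0.003,0,0.0005,0,-0.0003,1,0,0.006,0,0.001,0,-0.0005,1,0,0.008,0,0.001,0,-0.0005,1,0,0.008,0,0.001,0,-0.0005,1,0,0.008,0,0.001,0,-0.0005,1],
)

```text
t: 20.5
position: [542.2, -80.2, 10.6]
orientation: [-0.001, 0.998, 0.065, -0.001]
force: [-14.1, -1.5, 9.7]
grip_width: 21.1
finger_force: 60.4
```

Run:
```python
from h import *
st();tj();go(r.get_state()['position'],7.55)
im=snap('scene','s11')
cc,s=np.cos(YAW),np.sin(YAW)
for y in range(238,264,3):
    W=deep(im,[(x,y) for x in range(284,330,4)]); D=W-S; J=np.c_[cc*D[:,0]+s*D[:,1],-s*D[:,0]+cc*D[:,1],D[:,2]]; print(y,' '.join('%d,%d,%d'%tuple(w.round()) for w in J))
```

```text
t 20.5 pos [542.2 -80.2  10.6] xaz 7.5 F [-14.1  -1.5   9.7] w 21.1 ff 60.4 j7 -0.47
tcp jig [-21.8   1.4 -31.4]
to [542.2 -80.2  10.6] turn [-0.0023  0.0015 -0.0015] shift [0. 0. 0.]
238 -33,43,62 50,109,-41 -43,8,93 -35,3,90 -37,-10,101 -32,-18,103 -33,-30,112 -27,-37,113 -15,-38,106 62,9,20 66,0,24 130,33,-44
241 -34,42,53 -25,37,51 -40,11,79 -35,3,82 -43,-16,100 -33,-20,96 -36,-33,107 -31,-40,108 -20,-43,102 51,0,23 59,-7,23 68,-12,20
244 -33,43,42 -40,23,61 -39,11,69 -33,4,70 -42,-16,90 -35,-21,89 -34,-32,95 -29,-40,98 -25,-47,100 45,-5,20 53,-12,20 59,-19,20
247 20,94,-43 -29,33,36 -39,11,59 -23,13,46 -39,-14,77 -34,-21,79 -30,-29,81 22,1,22 -28,-51,95 -20,-56,93 -13,-61,92 51,-27,21
250 11,86,-42 18,77,-41 -36,13,45 -21,14,34 -39,-14,68 -31,-19,65 -21,-23,60 12,-8,26 -32,-55,92 -28,-62,94 -15,-63,86 50,-28,13
253 4,79,-43 11,71,-43 -34,15,32 -25,10,29 -35,-11,52 -35,-23,61 -17,-20,45 7,-13,22 -36,-58,88 -30,-64,88 34,-29,14 49,-30,4
256 -6,69,-40 5,64,-44 -33,16,21 -25,10,18 -35,-11,42 -34,-23,51 -27,-29,50 -37,-48,72 -35,-58,77 19,-29,15 33,-30,5 53,-28,-11
259 -13,62,-41 -10,50,-33 -35,14,13 -23,11,6 -36,-12,34 -34,-23,41 -35,-36,51 -35,-48,60 5,-28,14 20,-29,4 37,-28,-11 52,-29,-21
262 -26,49,-31 -18,42,-33 -33,15,0 -33,2,9 -35,-12,22 -31,-21,27 -35,-36,41 -1,-21,3 5,-28,4 21,-29,-8 39,-28,-22 54,-29,-33
```

Travel from plunger contact to the hard stop was 10 mm. The lid is still shut and the grip holds, so I'm handing in.

```bash
python3 -c "
from h import *
print(r.close_job())"
```

```text
the job is handed in; nothing more can be done
None
```

I handed the job in at about 20.5 s: the cover is held shut by its catch, and the connector is fully home on the stop plate, pin end first. The arm still grips it at 60 N and pushes with about 14 N. The hand-in call gave no verdict.

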